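# Tip the joint balls into the parts cleaner and shut its cover

## Task

Slide the clear cover of the parts cleaner right back, then tip all six steel balls out of the red cup into the basket, with the cup's lip reaching down inside the tank so that no ball drops from above the rim. Stand the empty cup upright on the bench again and slide the cover fully shut; leave the other things on the bench where they are.

Things in the scene. Friction and masses are not known exactly. Their poses are not given: they have to be found in the camera images.
- tank_mouth (a point): Centre of the mouth of the parts cleaner's tank, level with the rim, 130 mm above the bench. x: across the metal case (fixed, 180 deep, 382 long, 130 high), away from the robot if unyawed; y: along it, the way the cover opens; z up. Clear opening: -70 to 70 mm in x, -87 to 85 in y. Rim walls: 20 mm thick on both x sides, 10 at the -y end; none at +y, where the deck begins.
- basket_floor (a point): Centre of the flat floor of the wire basket fixed in the tank, 62 mm above the bench, 68 mm under the rim; axes as tank_mouth. Inside it measures 126 mm in x and 154 mm in y; its walls end 24 mm below the rim.
- deck_mid (a point): Middle of the flat grey deck of the cleaner, on which the open cover parks, 118 mm above the bench, 185 mm along +y from tank_mouth; axes as tank_mouth. A stop 12 mm high bounds it, 100 mm further along +y.
- cover (a joint): How far the clear cover (150 by 180 by 5 mm, blue edges, in rails, top 5 mm below the rim) is slid open along the cleaner's +y, in m: 0 is fully shut, against the end wall; 0.18 fully open, over the deck. It stays where it is left; moving it takes about 3 N.
- cover_handle (a point): Centre of the black bar handle of the cover, 156 mm above the bench, over the middle of the cover; same axes as tank_mouth. The bar is 90 mm long in x, 14 mm wide in y and 14 mm high, and stands on a leg at each end (the legs are 10 by 14 mm, 40 mm either way in x); under the bar is an open gap of 24 mm above the cover.
- cup_mid (a point): Centre of the red plastic cup, half-way up: round, 84 mm high, outside diameter 55 mm at the foot and 65 mm at the rim (62 mm at 57 mm up), wall 2.5 mm, floor 3 mm, smooth inside, no handle, about 0.07 kg empty. It stands upright on the bench; z is its axis, towards the mouth. Its place may be swapped with that of the tub.
- ball1_center (a point): Centre of steel ball 1: 16 mm across, 17 g, rolls freely; it starts lying on the floor of the red cup.
- ball2_center (a point): Centre of steel ball 2: 16 mm across, 17 g, rolls freely; it starts lying on the floor of the red cup.
- ball3_center (a point): Centre of steel ball 3: 16 mm across, 17 g, rolls freely; it starts lying on the floor of the red cup.
- ball4_center (a point): Centre of steel ball 4: 16 mm across, 17 g, rolls freely; it starts lying on the floor of the red cup.
- ball5_center (a point): Centre of steel ball 5: 16 mm across, 17 g, rolls freely; it starts lying on the floor of the red cup.
- ball6_center (a point): Centre of steel ball 6: 16 mm across, 17 g, rolls freely; it starts lying on the floor of the red cup.
- tub_mid (a point): Centre of the low white grease tub with a blue lid, 70 mm across, 45 mm high, standing on the bench. To be left alone.
- cage_mid (a point): Centre of the dark steel ball cage of the joint, a ring 66 mm across and 28 mm high, lying on the bench. To be left alone.
- race_mid (a point): Centre of the steel inner race of the joint, 52 mm across and 24 mm high, lying on the bench. To be left alone.
- spray_mid (a point): Centre of the spray can, 65 mm across, 190 mm high, standing on the bench. To be left alone.
- driver_mid (a point): Middle of the screwdriver lying on the bench. To be left alone.
- spanner_mid (a point): Middle of the spanner lying on the bench. To be left alone.
Things that resemble listed ones, but are neither listed nor needed, are in the scene too. What is shaped like the part that bears cup_mid but green, turquoise or yellow is not meant.

How it is judged (in metres and radians):
On the way, in this order (a step that is already met when the one before it is completed fails the run):
1. the cover is slid back by at least 150 mm (value of joint cover above 0.15 m), for 0.2 s.
2. all six balls lie in the basket (x of ball1_center in the frame of tank_mouth between -0.064 and 0.064 m and y of ball1_center in the frame of tank_mouth between -0.078 and 0.078 m and z of each of ball1_center, ball2_center, ball3_center, ball4_center, ball5_center, ball6_center in the frame of tank_mouth below -0.04 m and x of ball2_center in the frame of tank_mouth between -0.064 and 0.064 m and y of ball2_center in the frame of tank_mouth between -0.078 and 0.078 m and x of ball3_center in the frame of tank_mouth between -0.064 and 0.064 m and y of ball3_center in the frame of tank_mouth between -0.078 and 0.078 m and x of ball4_center in the frame of tank_mouth between -0.064 and 0.064 m and y of ball4_center in the frame of tank_mouth between -0.078 and 0.078 m and x of ball5_center in the frame of tank_mouth between -0.064 and 0.064 m and y of ball5_center in the frame of tank_mouth between -0.078 and 0.078 m and x of ball6_center in the frame of tank_mouth between -0.064 and 0.064 m and y of ball6_center in the frame of tank_mouth between -0.078 and 0.078 m), for 0.2 s.
At the end, for the whole second after the job is handed in: All six balls lie at rest in the basket of the tank, the cover is shut to within 5 mm, and the red cup stands upright (within 0.1 rad) and at rest on the bench top (all of step 2 and linear speed of each of ball1, ball2, ball3, ball4, ball5, ball6 below 0.05 m/s and value of joint cover below 0.005 m and height (world z) of cup_mid between 0.036 and 0.048 m and angle between cup_mid's own z axis and vertical below 0.1 rad and linear speed of cup below 0.03 m/s); the robot touches nothing.
It fails at once if a ball is out of the cup (its centre more than 56 mm from the cup's centre) while it is more than 5 mm above the tank's rim ((distance between ball1_center and cup_mid above 0.056 m and z of ball1_center in the frame of tank_mouth above 0.005 m) or (distance between ball2_center and cup_mid above 0.056 m and z of ball2_center in the frame of tank_mouth above 0.005 m) or (distance between ball3_center and cup_mid above 0.056 m and z of ball3_center in the frame of tank_mouth above 0.005 m) or (distance between ball4_center and cup_mid above 0.056 m and z of ball4_center in the frame of tank_mouth above 0.005 m) or (distance between ball5_center and cup_mid above 0.056 m and z of ball5_center in the frame of tank_mouth above 0.005 m) or (distance between ball6_center and cup_mid above 0.056 m and z of ball6_center in the frame of tank_mouth above 0.005 m)).
It fails at once if the tub, cage, race, spray can, screwdriver or spanner is moved by more than 30 mm (distance of any of tub_mid, cage_mid, race_mid, spray_mid, driver_mid, spanner_mid from where it was at the start of the episode above 0.03 m).
It also fails if it takes over 72 s, if anything falls off the work surface, if the arm or the gripper's body presses on something with over 40 N, if the wrist force passes 120 N, or if a joint passes its speed limit or range.

## Robot

A 7-joint arm with a two-finger parallel gripper is mounted at the origin on the work surface. World frame = base frame: x ahead of the robot, y to its left, z up, the work surface at z = 0. Lengths are in m, angles in degrees, forces in N, time in s.
With the tool pointing down it reaches from about 0.4 to 0.85 m from the base axis. Payload 4.5 kg.
Tool frame: the origin (TCP) lies midway between the tips of the shut fingers; the grasp point (between the pads) lies 19 mm behind it (manip.grip_point_offset is the distance from the TCP to the grasp point, in m); z points along the fingers, y is the direction in which the jaws open and shut (so a half turn about z gives the same grasp; the last joint's range is limited). The gripper opens to 88 mm and grips with 3 to 60 N. Pads are 18 mm wide; open, the fingers measure 123 mm over their backs; the gripper's body (75 mm by 187 mm) begins 45 mm behind the grasp point.
Start: joints at [72.811, 39.483, -11.15, 89.685, 9.013, 51.709, -12.324], TCP at [0.205, -0.591, 0.239] pointing down, gripper open.
Joint ranges: [-172.22, 172.22], [-26.19, 119.32], [-84.43, 86.54], [7.71, 146.69], [-57.33, 237.33], [2.42, 119.75], [-152.13, 152.13]. Speed limits (degrees/s): [147.25, 147.25, 180, 180, 180, 180, 180].

## Interface

Orientations are given as [roll, pitch, yaw] about the fixed x, y, z axes, in that order (R = Rz(yaw) Ry(pitch) Rx(roll)).
In Python, from plant import manip gives the robot as it stands. Calls block until the motion is done:
- manip.move_pose(position, orientation): joint-space move of the TCP to a pose.
- manip.servo_line(position, ori=None, speed=0.15): straight line of the TCP; ori=None keeps the orientation; speed is the mean speed in m/s.
- manip.move_j(angles): joint-space move.
- manip.gripper_to(opening): finger opening in m; the grip force is fixed at half the most; returns when the fingers have stopped.
- manip.dwell(seconds).
- manip.ik(position, orientation): joint angles nearest the present ones, or None.
- manip.camera(name): name is "scene" or "top"; returns (picture, depth): 384x512x3 uint8, red, green, blue; 384x512 float32, m along the optical axis (not along the pixel's ray), 0 where there is no reading.
- manip.camera_model(name): a dict with "fx", "fy", "cx", "cy" (pixels), "rvec" (rotation vector, rad) and "tvec" (3), from world to camera coordinates, as OpenCV has them. Camera axes: x right, y down, z forward; pixel columns grow to the right and rows downward; lengths in m; the calibration is good to about 2 mm. A picture is of the moment at which its call begins. camera_model takes no time and is no camera call.
A pose or a line that the arm cannot do raises manip.PlanningError and nothing moves.
- manip.finish_job(): hands the job in, once; it reports no verdict.
Readings, each from a call of its own:
- manip.read_time_s(): time.
- manip.read_joint_pos(): joint angles.
- manip.read_joint_velocities(): joint speeds.
- manip.read_effort(): joint torques, N m.
- manip.read_position(): TCP position.
- manip.read_tool_rot(): TCP orientation.
- manip.read_ft_force(): force on the tool from outside, world axes, zero at the start.
- manip.read_wrist_torque(): the same for the moment, N m.
- manip.read_gripper_width(): finger opening in m.
Only numpy, scipy, OpenCV 4.12 (cv2) and the standard library are available. Lean on these libraries where they do the work, as an engineer would, in place of code of your own. Each camera call takes 0.05 s, during which the arm holds its last target.

## Working session

There is one attempt and no reset: what is moved stays moved. The work goes in short steps, each a Python script; the robot and the scene stay as the last script left them, time stands still between calls to the robot, and variables do not carry over. Pictures are saved under pics/ and viewed, and the job is handed in when it is done.

```bash
ls; mkdir -p pics
python3 - <<'E'
from plant import manip
import cv2,numpy as np
for n in ("scene","top"):
    p,d=manip.camera(n); np.savez(f"pics/{n}0.npz",p=p,d=d)
    cv2.imwrite(f"pics/{n}0.png",p[:,:,::-1]); print(n,manip.camera_model(n))
print(manip.read_time_s(),manip.read_position(),manip.read_tool_rot(),manip.read_gripper_width(),manip.grip_point_offset)
E
```

```text
pics
scene {'fx': 349.94312841013056, 'fy': 349.94312841013056, 'cx': 256.3855488759383, 'cy': 190.25757834388799, 'rvec': array([ 1.65049747,  2.05594484, -0.72195489]), 'tvec': array([ 0.07079529, -0.33262832,  1.36236627])}
top {'fx': 497.3118961728753, 'fy': 497.3118961728753, 'cx': 257.20354984727857, 'cy': 195.04566733269434, 'rvec': array([ 2.16807931, -2.11293459,  0.16660065]), 'tvec': array([0.03568419, 0.53517292, 1.37970899])}
0.1 [ 0.20453308 -0.59000325  0.23801816] [-1.79908377e+02  6.74988049e-03  1.91260254e+01] 0.08795273355789514 0.0187
```

View pics/scene0.png

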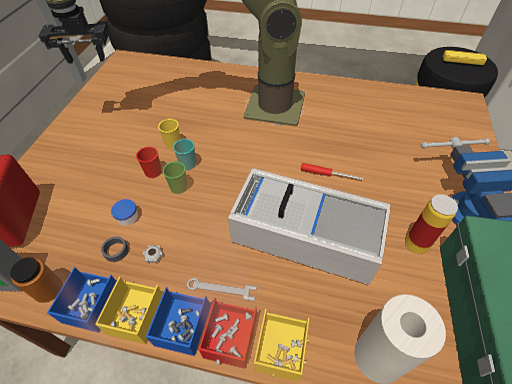

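View pics/top0.png

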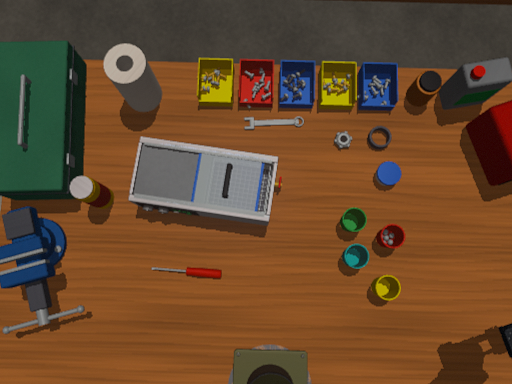

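The top view shows the red cup with balls at (391,237), with green (353,220), turquoise (356,257) and yellow (387,288) lookalike cups around it. Other red things are the bin at (256,83), the can at the right edge and the screwdriver at (205,272). The red round cup holding balls is the one I want. The cleaner is at (205,180), with its handle at (228,180) and its deck on the left, so its +y is roughly world +y.

```bash
cat > h.py <<'E'
import cv2,numpy as np
from plant import manip
def cam(n):
    m=manip.camera_model(n);R=cv2.Rodrigues(np.array(m['rvec']))[0];t=np.array(m['tvec'])
    return m,R,t
def ray(n,uv,z):
    m,R,t=cam(n);uv=np.atleast_2d(uv).astype(float)
    d=np.c_[(uv[:,0]-m['cx'])/m['fx'],(uv[:,1]-m['cy'])/m['fy'],np.ones(len(uv))]@R
    c=-R.T@t; s=(z-c[2])/d[:,2]; return c+d*s[:,None]
def pts(n,d):
    m,R,t=cam(n);v,u=np.mgrid[:d.shape[0],:d.shape[1]]
    p=np.stack([(u-m['cx'])/m['fx']*d,(v-m['cy'])/m['fy']*d,d],-1)
    return (p-t)@R
def snap(name,n="top",crop=None,k=1):
    p,d=manip.camera(n); q=p[:,:,::-1]
    if crop: q=q[crop[1]:crop[3],crop[0]:crop[2]]
    cv2.imwrite(f"pics/{name}.png",cv2.resize(q,None,fx=k,fy=k,interpolation=cv2.INTER_CUBIC)); return p,d
E
python3 - <<'E'
from h import *
P={}
for n in("top","scene"):
    z=np.load(f"pics/{n}0.npz");p,d=z['p'],z['d'];X=pts(n,d)
    hsv=cv2.cvtColor(p,cv2.COLOR_RGB2HSV);H,S,V=cv2.split(hsv)
    v,u=np.mgrid[:384,:512]
    boxes={"top":(330,200,420,310),"scene":(130,115,205,200)}[n]
    inb=(u>boxes[0])&(u<boxes[2])&(v>boxes[1])&(v<boxes[3])
    for nm,m in dict(red=((H<4)|(H>172))&(S>150)&(V>60),green=(H>45)&(H<75)&(S>100),teal=(H>80)&(H<98)&(S>100),yel=(H>24)&(H<33)&(S>150)).items():
        m=m&inb&(d>0)
        q=X[m]
        rim=q[(q[:,2]>0.076)&(q[:,2]<.092)]
        print(n,nm,m.sum(),u[m].mean(),v[m].mean(),"z",np.percentile(q[:,2],[2,98]).round(3))
        if len(rim)>5:
            A=np.c_[2*rim[:,:2],np.ones(len(rim))];s=np.linalg.lstsq(A,(rim[:,:2]**2).sum(1),rcond=None)[0]
            print("   circle",s[:2].round(4),np.sqrt(s[2]+s[0]**2+s[1]**2).round(4), rim.shape, ((rim[:,:2].max(0)+rim[:,:2].min(0))/2).round(4))
    # handle
    # by height in cleaner region
    reg={"top":(125,130,285,225),"scene":(225,165,395,285)}[n]
    inb=(u>reg[0])&(u<reg[2])&(v>reg[1])&(v<reg[3])
    m=inb&(X[...,2]>.150)&(X[...,2]<.18)&(V<70)
    q=X[m]; print(n,"handle",m.sum(),u[m].mean(),v[m].mean(),q.mean(0).round(4),np.percentile(q[:,2],[5,50,95]).round(4),cv2.minAreaRect((q[:,:2]*1000).astype(np.float32)))
    m=inb&(abs(X[...,2]-.130)<.006)&(S<40)&(V>110)
    q=X[m];print("rim",m.sum(),cv2.minAreaRect((q[:,:2]*1000).astype(np.float32)), np.median(q[:,2]))
z=np.load("pics/top0.npz")['p'][:,:,::-1]
a=cv2.resize(z[195:310,325:425],None,fx=5,fy=5,interpolation=cv2.INTER_CUBIC);cv2.imwrite("pics/cropcup.png",a)
a=cv2.resize(z[130:230,120:290],None,fx=4,fy=4,interpolation=cv2.INTER_CUBIC);cv2.imwrite("pics/cropcl.png",a)
E
```

```text
top red 231 392.1212121212121 236.22510822510822 z [-0.003  0.087]
   circle [ 0.4237 -0.324 ] 0.0309 (88, 3) [ 0.4251 -0.3243]
top green 471 353.49044585987264 219.74946921443737 z [-0.004  0.086]
   circle [ 0.4664 -0.2193] 0.0313 (105, 3) [ 0.4668 -0.2207]
top teal 496 355.758064516129 255.87298387096774 z [-0.004  0.087]
   circle [ 0.3666 -0.2251] 0.0312 (109, 3) [ 0.3669 -0.2251]
top yel 265 383.70188679245285 286.29433962264153 z [-0.004  0.087]
   circle [ 0.3308 -0.2919] 0.059 (106, 3) [ 0.3544 -0.2882]
top handle 162 226.62345679012347 180.26543209876544 [0.5526 0.1305 0.1615] [0.1566 0.1616 0.1663] ((553.645263671875, 130.5963134765625), (13.712312698364258, 87.13539123535156), 83.67372131347656)
rim 3884 ((563.1622314453125, 195.5743408203125), (381.4915771484375, 179.0970916748047), 82.87812042236328) 0.12796385417553247
scene red 441 147.28798185941042 160.55555555555554 z [0.01  0.085]
   circle [ 0.4269 -0.325 ] 0.0312 (110, 3) [ 0.4263 -0.3248]
scene green 80 172.1125 171.975 z [0.001 0.086]
   circle [ 0.4689 -0.2202] 0.0316 (59, 3) [ 0.4689 -0.2208]
scene teal 174 186.132183908046 146.1494252873563 z [0.033 0.086]
   circle [ 0.3695 -0.2259] 0.0309 (71, 3) [ 0.3683 -0.2257]
scene yel 38 167.8421052631579 125.47368421052632 z [0.057 0.086]
   circle [ 0.2871 -0.3106] 0.0316 (36, 3) [ 0.2877 -0.3107]
scene handle 163 285.50306748466255 198.06748466257667 [0.5619 0.1296 0.1616] [0.1566 0.1622 0.1644] ((558.445068359375, 129.2879638671875), (14.048613548278809, 86.52465057373047), 82.44596099853516)
rim 4562 ((564.9268798828125, 194.40988159179688), (381.8655700683594, 182.64614868164062), 82.53553771972656) 0.1280966419393441
```

```bash
ls pics
```

```text
cropcl.png
cropcup.png
scene0.npz
scene0.png
top0.npz
top0.png
```

View pics/cropcup.png

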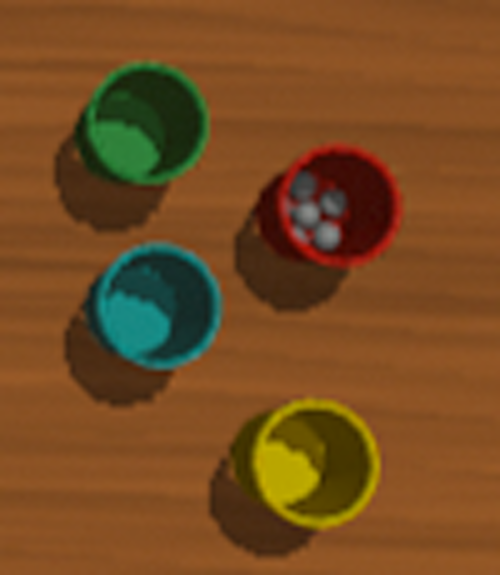

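View pics/cropcl.png

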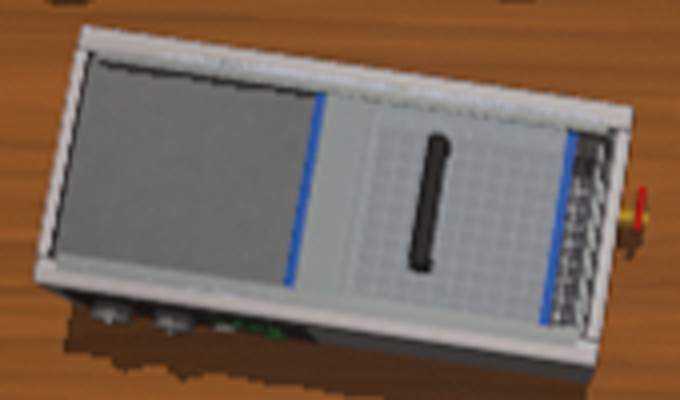

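Crop check: the red cup holds the balls, and the other three cups are empty. The cover is about 25 mm open. The rim rectangle measures 381×180, which matches the size given. Next I'll check which tilted-tool poses the arm can reach for gripping and pouring.

```bash
cat >> h.py <<'E'
from scipy.spatial.transform import Rotation as Ro
YAW=-7.3
c,s=np.cos(np.radians(YAW)),np.sin(np.radians(YAW))
EX=np.array([c,s,0]);EY=np.array([-s,c,0])
TM=np.array([.564,.195,.130])-.094*EY
CUP=np.array([.4262,-.3246,0])
OFF=manip.grip_point_offset
def Rt(phi,down,flip=0):
    """phi heading deg, down=angle below horizontal deg"""
    f=np.array([np.cos(np.radians(phi)),np.sin(np.radians(phi)),0]);b=np.radians(down)
    z=np.cos(b)*f-np.sin(b)*np.array([0,0,1]); y=np.array([-f[1],f[0],0])
    if flip:y=-y
    return np.c_[np.cross(y,z),y,z]
def pose(grip,phi,down,flip=0):
    R=Rt(phi,down,flip); return list(np.array(grip)+OFF*R[:,2]), list(Ro.from_matrix(R).as_euler('xyz',degrees=True))
E
python3 - <<'E'
from h import *
print("TM",TM)
for fl in(0,1):
  for a in(0,15,30,45):
    g=[ph for ph in range(-180,180,15) if manip.ik(*pose(CUP+[0,0,.055],ph,a,fl)) is not None]
    print("grasp",fl,a,g)
  for dn in(75,90,105,115,125,135,150):
    g=[ph for ph in range(-180,180,15) if manip.ik(*pose(TM+[0,0,.01],ph,dn,fl)) is not None]
    print("pour",fl,dn,g)
print(manip.read_time_s())
E
```

```text
TM [0.55205593 0.10176192 0.13      ]
grasp 0 0 [-165, -150, -135, -120, -105, -90, -75, -60, -30, -15, 0, 15, 30, 45, 60, 75, 90]
grasp 0 15 [-180, -165, -150, -135, -120, -105, -90, -75, -60, -15, 0, 15, 30, 45, 60, 75, 90, 105, 120, 165]
grasp 0 30 [-180, -165, -150, -135, -120, -105, -90, -75, -60, -15, 0, 15, 30, 45, 60, 75, 90, 105, 120, 135, 150, 165]
grasp 0 45 [-180, -165, -150, -135, -120, -105, -90, -75, -60, -15, 0, 15, 30, 45, 60, 75, 90, 105, 120, 135, 150, 165]
pour 0 75 [-180, -165, -150, -135, -120, -105, -90, -75, -60, -45, -30, -15, 0, 15, 30, 45, 60, 75, 90, 105, 120, 135, 150, 165]
pour 0 90 [-180, -165, -150, -135, -120, -105, -90, -75, -60, -45, -30, -15, 0, 15, 30, 45, 60, 75, 90, 105, 120, 135, 150, 165]
pour 0 105 [-180, -165, -150, -135, -120, -105, -90, -75, -60, -45, -30, -15, 0, 15, 30, 45, 60, 75, 90, 105, 120, 135, 150, 165]
pour 0 115 [-180, -165, -150, -135, -120, -105, -90, -75, -60, -45, -30, -15, 0, 15, 30, 45, 60, 75, 90, 105, 120, 135, 150, 165]
pour 0 125 [-180, -165, -150, -135, -120, -105, -90, -75, -60, -45, -30, -15, 0, 15, 30, 45, 60, 75, 
[... 1034 characters left out ...]
5, -30, -15, 0, 15, 30, 45, 60, 75, 90, 105, 120, 135, 150, 165]
pour 1 115 [-180, -165, -150, -135, -120, -105, -90, -75, -60, -45, -30, -15, 0, 15, 30, 45, 60, 75, 90, 105, 120, 135, 150, 165]
pour 1 125 [-180, -165, -150, -135, -120, -105, -90, -75, -60, -45, -30, -15, 0, 15, 30, 45, 60, 75, 90, 105, 120, 135, 150, 165]
pour 1 135 [-180, -165, -150, -135, -120, -105, -90, -75, -60, -45, -30, -15, 0, 15, 30, 45, 60, 75, 90, 105, 120, 135, 150, 165]
pour 1 150 [-135, -120, -105, -90, -75, -60, -45, -30, -15, 0, 15, 30, 45, 60, 75, 90, 105, 120, 135, 150, 165]
0.1<sys>:0: UserWarning: Gimbal lock detected. Setting third angle to zero since it is not possible to uniquely determine all angles.
```

```bash
cat >> h.py <<'E'
def st(*a):
    print(*a,"t",round(manip.read_time_s(),2),"pos",np.round(manip.read_position(),4),"F",np.round(manip.read_ft_force(),1),"w",round(manip.read_gripper_width(),4))
E
python3 - <<'E'
from h import *
h=TM+.028*EY; h[2]=.156
js=[(f,manip.ik(*pose(h+[0,0,.08],YAW,90,f))) for f in(0,1)]
j0=manip.read_joint_pos()
for f,j in js: print(f,np.round(j,1),np.abs(j-j0).max())
f=min(js,key=lambda q:np.abs(q[1]-j0).max())[0];print("flip",f)
manip.move_pose(*pose(h+[0,0,.08],YAW,90,f)); st("above")
manip.servo_line(pose(h,YAW,90,f)[0],speed=.12); st("down")
manip.gripper_to(.0); st("grip")
snap("grip","scene",(210,130,410,290),4)
E
```

```text
0 [  9.8  44.  -49.6  99.6  39.8  55.7  27.2] 62.990924971151244
1 [ -20.    36.8    3.8  101.2   -3.4   42.1 -111.8] 99.45430868671338
flip 0
above t 2.92 pos [0.5559 0.1283 0.2172] F [-0.5  0.1 -0.7] w 0.0884
down t 3.74 pos [0.556  0.1299 0.1378] F [-0.7  0.7 -0.2] w 0.0884
grip t 4.86 pos [0.5556 0.1294 0.1373] F [ 0.2 -0.3  0.9] w 0.0136
```

Run:
```python
from h import *
p=np.array(manip.read_position())
manip.servo_line(list(p+.145*EY),speed=.12); st("145")
for k in range(6):
    manip.servo_line(list(p+(.148+.003*k)*EY),speed=.03); st(k)
    if np.linalg.norm(np.array(manip.read_ft_force()))>12: break
```

```text
145 t 6.27 pos [0.5736 0.2744 0.1373] F [-2.1  3.1 -0.5] w 0.0134
0 t 6.52 pos [0.5738 0.2758 0.1373] F [-4.7 -1.1  3.4] w 0.0134
1 t 6.77 pos [0.5742 0.279  0.1373] F [-4.8 -1.9  4.8] w 0.0134
2 t 7.02 pos [0.5742 0.2792 0.1372] F [-8.  -7.3  8. ] w 0.0136
```

Run:
```python
from h import *
manip.gripper_to(.05); 
p=np.array(manip.read_position())
manip.servo_line(list(p+[0,0,.1]),speed=.2)
j=manip.ik(*pose(CUP-.10*EY+[0,0,.20],90+YAW,20,0)); print(np.round(j,1)); j=manip.ik(*pose(CUP-.10*EY+[0,0,.20],90+YAW,20,1)); print(np.round(j,1)); print(np.round(manip.read_joint_pos(),1))
st("rel")
```

```text
[  54.    72.6   13.3   57.7  -46.4  115.3 -114.6]
[ 75.5  78.4 -51.5  55.8  -5.4 102.3  30.3]
[ -6.   47.4 -48.4  85.9  37.7  64.1  20.6]
rel t 8.36 pos [0.5749 0.2816 0.2363] F [ 0.2 -0.4 -0.6] w 0.05
```

Run:
```python
from h import *
j0=np.array(manip.read_joint_pos())
for ph in (45,60,75,82.7,90):
  for a in (20,30):
    for f in (0,1):
      f3=np.array([np.cos(np.radians(ph)),np.sin(np.radians(ph)),0])
      r=[]
      for d,z in((.12,.30),(.09,.055),(0,.055)):
        j=manip.ik(*pose(CUP-d*f3+[0,0,z],ph,a,f)); r.append(None if j is None else np.round(j).astype(int).tolist())
      print(ph,a,f,r)
manip.gripper_to(.088)
p,d=snap("open","top",(110,120,300,240),4)
```

```text
45 20 0 [[73, 52, 1, 96, -56, 88, -118], [77, 75, -11, 94, -54, 67, -107], [76, 76, -23, 100, -55, 53, -108]]
45 20 1 [[106, 70, -71, 94, -8, 60, 11], [104, 95, -70, 92, 17, 52, 9], [98, 95, -70, 99, 17, 39, 6]]
45 30 0 [[64, 48, 13, 97, -57, 87, -117], [75, 69, -11, 98, -53, 58, -109], [74, 70, -23, 104, -55, 44, -111]]
45 30 1 [[103, 62, -67, 95, -5, 58, 9], [102, 88, -68, 97, 21, 46, 3], [94, 87, -65, 103, 20, 32, 0]]
60 20 0 [[62, 58, 13, 79, -54, 105, -117], [66, 77, 1, 78, -50, 86, -109], [59, 75, 1, 89, -57, 79, -103]]
60 20 1 [[94, 69, -62, 77, -11, 81, 19], [93, 91, -63, 77, 7, 70, 22], [90, 91, -64, 87, 8, 57, 19]]
60 30 0 [[55, 55, 26, 82, -55, 104, -114], [58, 73, 13, 84, -56, 83, -103], [57, 70, 1, 94, -56, 69, -105]]
60 30 1 [[92, 63, -59, 79, -7, 77, 18], [92, 85, -61, 82, 12, 63, 18], [88, 85, -62, 92, 12, 50, 14]]
75 20 0 [[58, 64, 13, 62, -50, 117, -121], [56, 82, 13, 63, -50, 103, -108], [50, 78, 13, 78, -54, 95, -102]]
75 20 1 [[81, 71, -54, 60, -11, 100, 24], [81, 89, -55, 61, 3, 89, 31], [80, 88, -57, 76, 3, 74, 28]]
75 30 0 [[52, 61, 26, 65, -51, 114, -115], [4
[... 314 characters left out ...]
26], [75, 90, -52, 52, 2, 98, 35], [76, 88, -54, 70, 3, 82, 32]]
82.7 30 0 [[54, 62, 13, 57, -43, 115, -120], [48, 80, 25, 62, -52, 103, -102], [41, 76, 25, 79, -55, 95, -96]]
82.7 30 1 [[75, 67, -50, 55, -6, 105, 28], [75, 85, -51, 60, 7, 89, 34], [76, 83, -53, 76, 7, 74, 29]]
90 20 0 [[69, 74, -48, 41, -11, 120, -151], [48, 88, 26, 46, -53, 119, -106], [41, 83, 25, 67, -52, 108, -96]]
90 20 1 [[69, 75, -51, 41, -9, 120, 27], [69, 91, -49, 44, 3, 107, 39], [72, 88, -52, 65, 3, 90, 35]]
90 30 0 [[56, 65, 1, 48, -34, 118, -125], [46, 82, 25, 55, -49, 107, -103], [39, 77, 25, 74, -50, 98, -95]]
90 30 1 [[69, 69, -48, 47, -4, 113, 31], [70, 85, -49, 53, 8, 96, 38], [72, 83, -51, 72, 8, 81, 33]]
```

View pics/open.png

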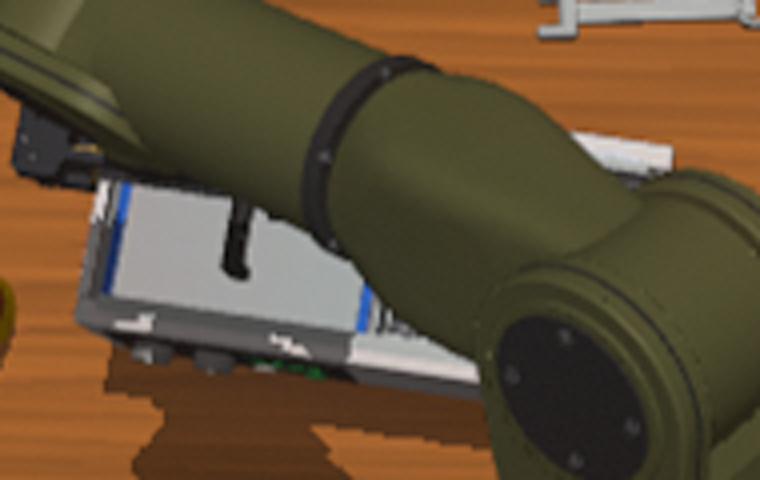

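Run:
```python
from h import *
print(ray("top",[(388,287.6),(393.2,236.2)],.084))
ph=90+YAW;f=EY
manip.move_pose(*pose(CUP-.12*f+[0,0,.30],ph,25,1)); st("hi"); print(np.round(manip.read_joint_pos(),1))
manip.servo_line(pose(CUP-.10*f+[0,0,.10],ph,25,1)[0],speed=.25); st("pre")
snap("pre1","scene"); snap("pre1t","top")
```

```text
[[ 0.2842227  -0.30941586  0.084     ]
 [ 0.42308675 -0.32574134  0.084     ]]
hi t 11.75 pos [ 0.4141 -0.4255  0.2925] F [ 0.2 -0.2  0.3] w 0.0881
[ 74.8  69.8 -50.5  52.6  -8.2 107.5  27. ]
pre t 12.7 pos [ 0.4165 -0.4075  0.0937] F [ 0.5 -0.4 -0.4] w 0.0879
```

View pics/pre1.png

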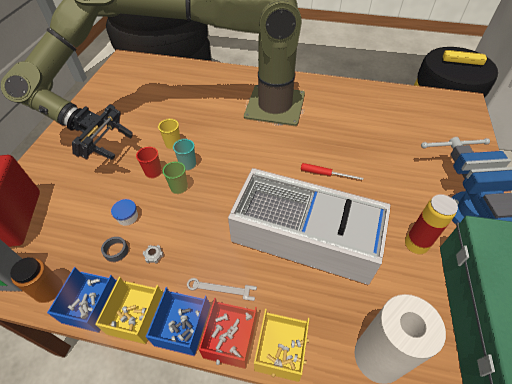

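View pics/pre1t.png

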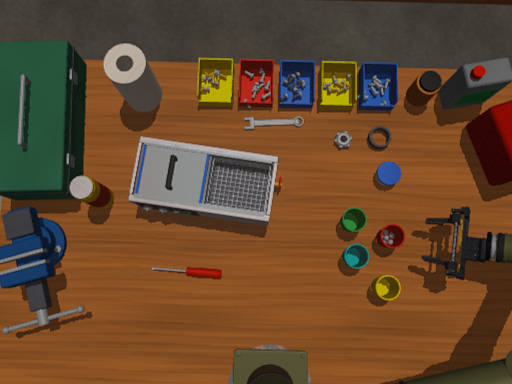

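Run:
```python
from h import *
p,d=manip.camera("top");X=pts("top",d)
L=(X-TM)@np.c_[EX,EY,[0,0,1]]
for nm,dd in (("rimx",None),):
    m=(abs(L[...,2])<.005)&(L[...,1]>-.12)&(L[...,1]<.32)&(abs(L[...,0])<.12)
    print("rim ext",[np.percentile(L[m][:,k],[.5,99.5]).round(4) for k in(0,1)],np.median(L[m][:,2]))
for y in (-.05,0,.05):
    r=L[(abs(L[...,1]-y)<.01)&(abs(L[...,0])<.1)]; lo=r[r[:,2]<-.02]; print(y,"x span low",lo[:,0].min().round(4),lo[:,0].max().round(4))
r=L[(abs(L[...,0])<.03)&(abs(L[...,1])<.13)];lo=r[(r[:,2]<-.03)];lo=lo[lo[:,1]>-.094];print("y span low",np.percentile(lo[:,1],[.5,99.5]))
bl=L[(abs(L[...,0])<.06)&(p[...,2]>p[...,0].astype(int)+60)&(L[...,1]>.05)&(L[...,1]<.3)&(L[...,2]>-.03)]
print("blue edges y",np.histogram(bl[:,1],bins=np.arange(.05,.31,.01)))
ph=90+YAW;f=EY;C=np.array([.425,-.325,0])
manip.servo_line(pose(C-.09*f+[0,0,.056],ph,25,1)[0],speed=.12)
manip.servo_line(pose(C+[0,0,.056],ph,25,1)[0],speed=.08); st("at")
snap("at","top",(310,180,512,330),4); snap("at2","scene",(60,90,260,240),4)
```

```text
rim ext [array([-0.0917,  0.0874]), array([-0.0965,  0.2835])] -0.0016930099054424386
-0.05 x span low -0.0999 0.0698
0 x span low -0.0992 0.0693
0.05 x span low -0.0995 0.0697
y span low [-0.08553837  0.08405013]
blue edges y (array([  0,   0,   0,   0, 105,   0,   0,   0,   0,   0,   0,   0,   0,
         0,   0,   0,   0,   0,   0,   0,   0,  91,  10,   0,   0]), array([0.05, 0.06, 0.07, 0.08, 0.09, 0.1 , 0.11, 0.12, 0.13, 0.14, 0.15,
       0.16, 0.17, 0.18, 0.19, 0.2 , 0.21, 0.22, 0.23, 0.24, 0.25, 0.26,
       0.27, 0.28, 0.29, 0.3 ]))
at t 14.65 pos [ 0.4272 -0.3088  0.0479] F [-0.7 -0.1  0. ] w 0.088
```

View pics/at.png

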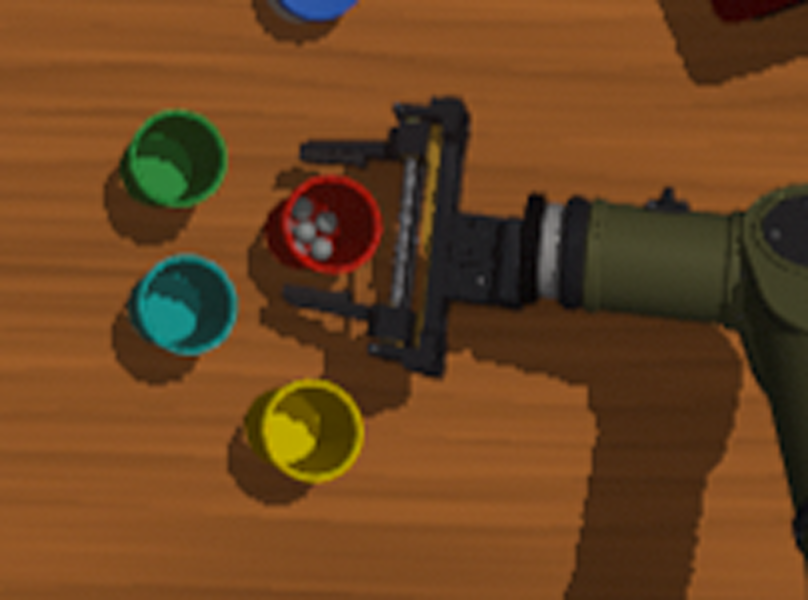

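View pics/at2.png

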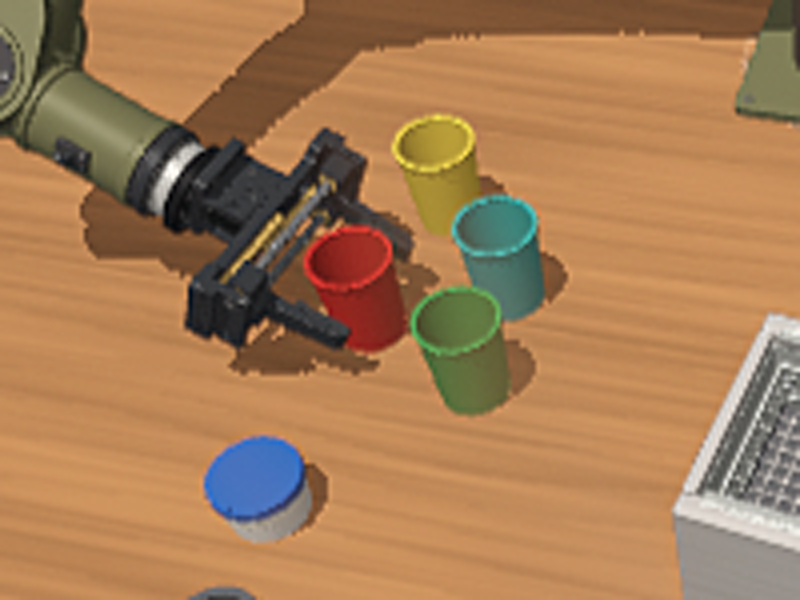

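Run:
```python
from h import *
manip.gripper_to(0.0); st("grip")
print("grip pt",np.array(manip.read_position())-OFF*Ro.from_euler('xyz',manip.read_tool_rot(),degrees=True).as_matrix()[:,2], np.round(manip.read_tool_rot(),2))
p=np.array(manip.read_position())
manip.servo_line(list(p+[0,0,.03]),speed=.06); st("lift")
print(manip.read_gripper_width())
snap("lift","scene",(60,90,260,240),4)
```

```text
grip t 15.28 pos [ 0.427  -0.3081  0.0481] F [-1.  -0.7 -0.5] w 0.0611
grip pt [ 0.42487682 -0.32494687  0.05603935] [-179.99  -65.01   82.7 ]
lift t 15.93 pos [ 0.4269 -0.3083  0.0781] F [-0.5 -0.1 -1.7] w 0.0611
0.06113006483935788
```

View pics/lift.png

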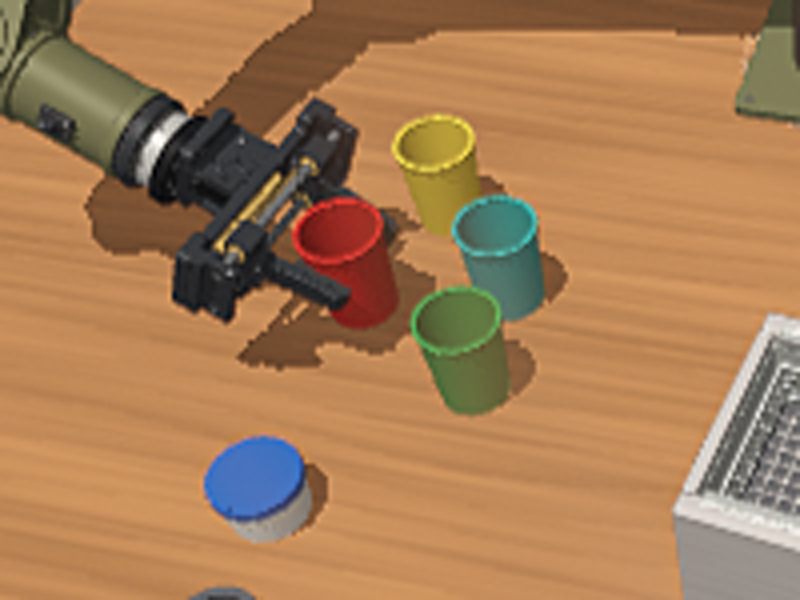

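```bash
cat >> h.py <<'E'
PH=90+YAW
def go(g,down,speed,ph=PH):
    p,o=pose(g,ph,down,1); manip.servo_line(p,o,speed=speed)
E
python3 - <<'E'
from h import *
C=np.array([.425,-.325,0])
go(C+[0,0,.22],25,.15); st("up")
G=TM-.012*EY
go(np.array([G[0],G[1],.26]),25,.2); st("over"); print(np.round(manip.read_joint_pos(),1), manip.read_gripper_width())
for dn in (40,55,70):
    go(np.array([G[0],G[1],.25]),dn,.012); st(dn); 
print(np.round(manip.read_joint_pos(),1))
snap("over1","scene"); snap("over1t","top",(110,100,300,240),4)
E
```

```text
up t 17.02 pos [ 0.4267 -0.3081  0.2109] F [ 0.7 -0.1 -1.4] w 0.0613
over t 19.34 pos [0.5529 0.1058 0.2518] F [-0.4 -0.  -2.2] w 0.0609
[ 48.5  64.4 -63.7 108.7 -22.2  30.4  19.4] 0.060873922511476594
40 t 20.69 pos [0.5523 0.1038 0.2376] F [-0.6 -1.7 -1.7] w 0.0615
55 t 21.25 pos [0.5516 0.1004 0.2343] F [ 0.3  0.5 -1.7] w 0.061
70 t 21.81 pos [0.5508 0.0953 0.2312] F [-0.6 -0.3 -2.2] w 0.0608
[ 12.8  36.7 -26.3 106.1  -7.   35.  -10. ]
```

View pics/over1.png

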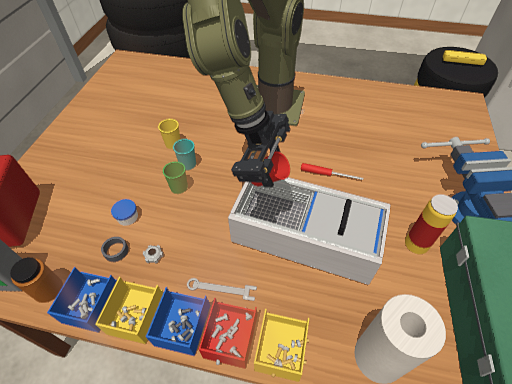

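View pics/over1t.png

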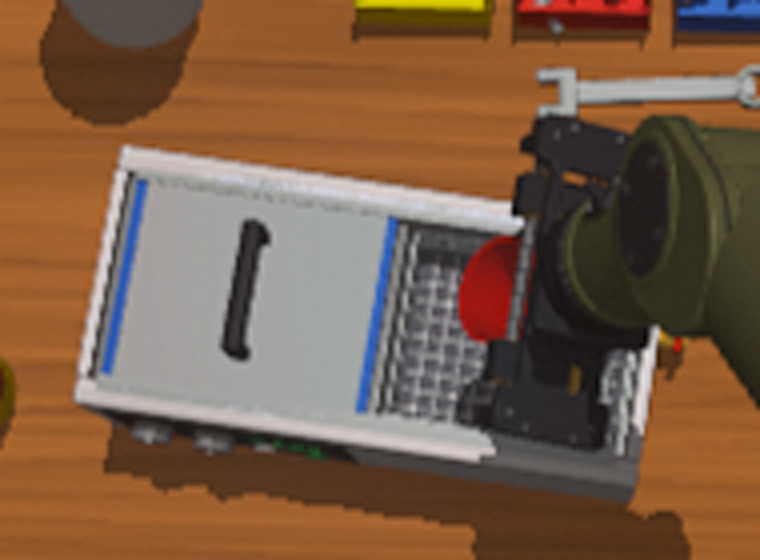

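Run:
```python
from h import *
G=TM-.012*EY
for dn in (82,92):
    go(np.array([G[0],G[1],.25]),dn,.012)
snap("t67","scene",(190,110,340,222),5)
go(np.array([G[0],G[1],.138]),92,.1); st("low")
snap("t67l","scene",(190,110,340,222),5)
print(np.round(manip.read_joint_pos(),1))
```

```text
low t 24.12 pos [0.5509 0.0893 0.1199] F [-0.7  0.2 -0.7] w 0.0611
[-12.1  44.4  -5.  106.9  10.7  29.9 -32.3]
```

View pics/t67.png

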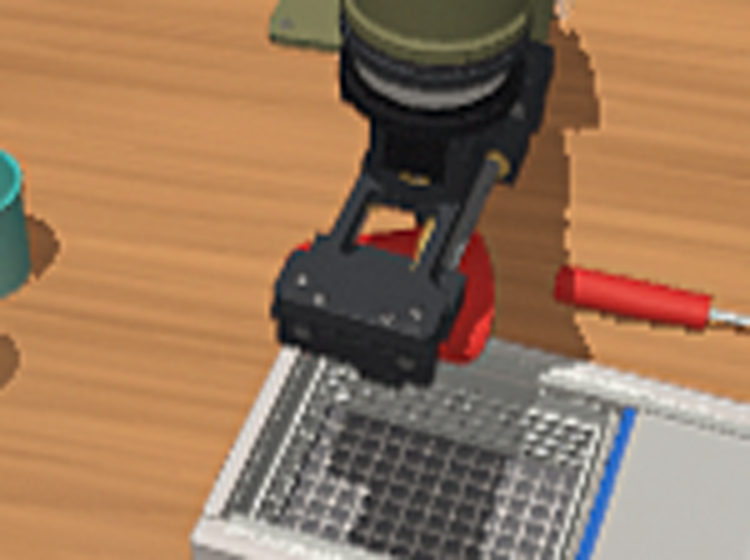

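View pics/t67l.png

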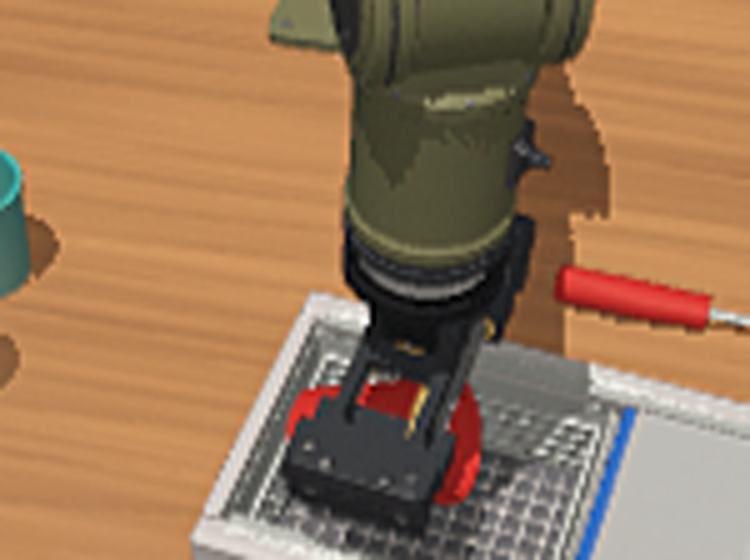

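Run:
```python
from h import *
G=TM-.012*EY
for dn in (100,106,112,117,122,127,133):
    go(np.array([G[0],G[1],.138]),dn,.006); st(dn)
manip.dwell(.5); st("end")
snap("pour","scene",(190,110,340,222),5); snap("pourt","top",(180,130,300,220),6)
print(np.round(manip.read_joint_pos(),1))
```

```text
100 t 24.76 pos [0.5501 0.0865 0.1197] F [-1.  -0.7 -1.5] w 0.0609
106 t 25.23 pos [0.5498 0.0844 0.12  ] F [-0.4 -1.  -1.2] w 0.0613
112 t 25.71 pos [0.5496 0.0826 0.1206] F [ 0.9  0.5 -0.9] w 0.0609
117 t 26.13 pos [0.5494 0.0813 0.1213] F [ 0.3  0.2 -2. ] w 0.0612
122 t 26.56 pos [0.5492 0.0798 0.1221] F [ 0.4 -0.5 -2. ] w 0.0611
127 t 26.98 pos [0.5491 0.0784 0.1232] F [ 0.2  0.6 -1.3] w 0.0609
133 t 27.46 pos [0.549  0.0769 0.1244] F [ 0.2 -0.3 -1.1] w 0.0611
end t 27.96 pos [0.5489 0.0772 0.1244] F [ 0.7  0.2 -0.8] w 0.0607
[-40.8  58.2  18.   93.   22.3  58.6 -51.3]
```

View pics/pour.png

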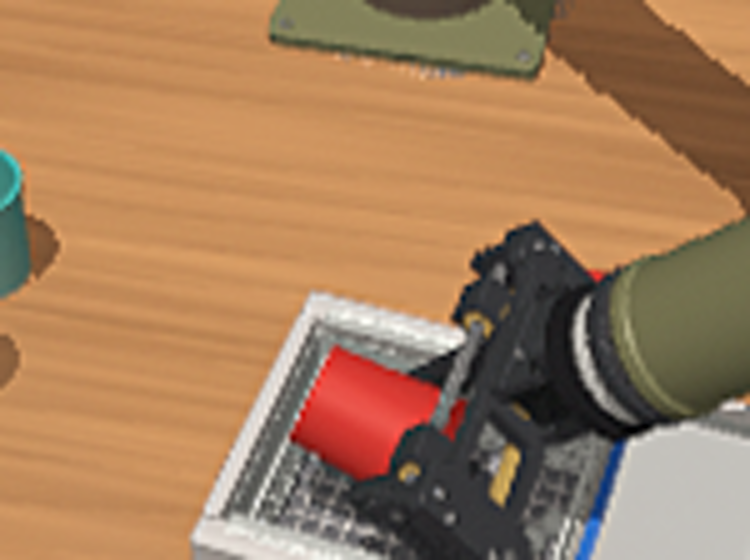

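View pics/pourt.png

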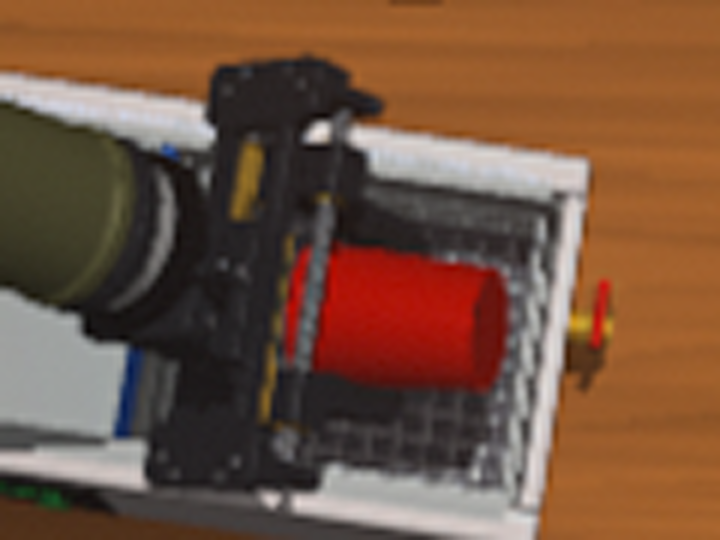

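Run:
```python
from h import *
G=TM-.012*EY
for dn in (112,92):
    go(np.array([G[0],G[1],.138]),dn,.015)
go(np.array([G[0],G[1],.25]),70,.12); go(np.array([G[0],G[1],.26]),25,.03)
st("up")
C=np.array([.425,-.325,0])
go(C+[0,0,.22],25,.25); st("over place")
p,d=snap("tank","top",(180,130,300,220),6); snap("cupin","top",(330,180,460,290),5)
```

```text
up t 31.33 pos [0.5527 0.1076 0.2526] F [-0.   1.5 -0.8] w 0.0614
over place t 33.23 pos [ 0.4272 -0.3072  0.2125] F [-0.  -0.7 -0.1] w 0.061
```

View pics/tank.png

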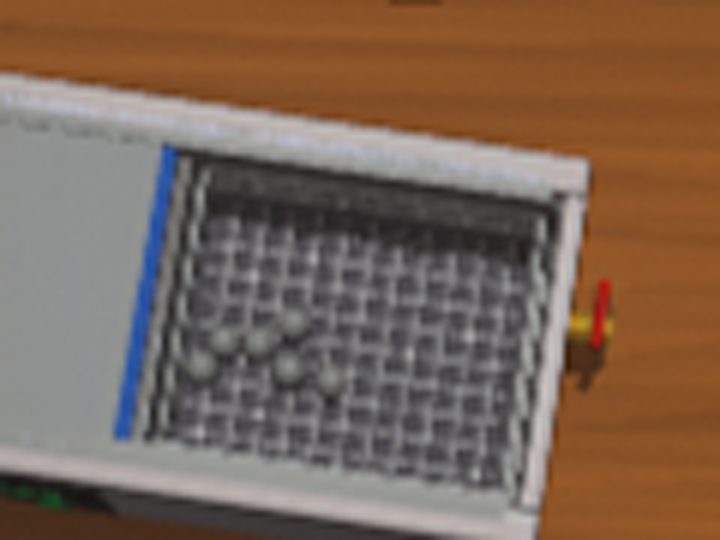

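View pics/cupin.png

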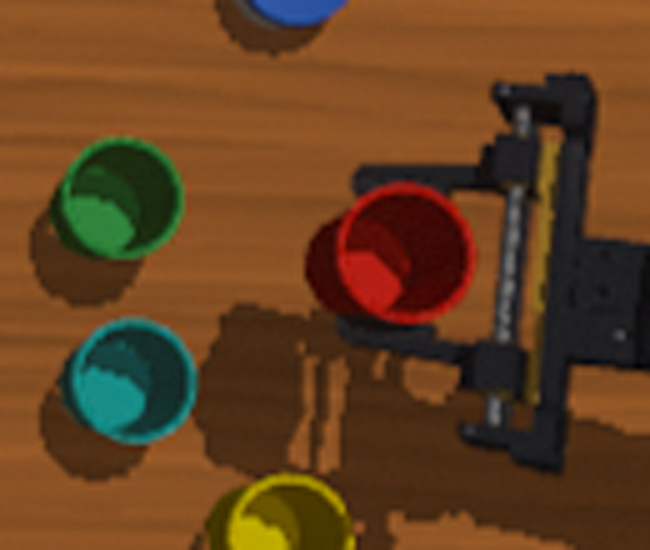

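All six balls lie in the basket, at crop pixels (200,365), (225,340), (260,340), (295,322), (290,368) and (330,380). The cup is empty, so I'll set it back in its old place.

Run:
```python
from h import *
C=np.array([.425,-.325,0])
go(C+[0,0,.075],25,.15)
f0=np.array(manip.read_ft_force())
for z in (.066,.060,.058,.0565,.055):
    go(C+[0,0,z],25,.03); st(z)
    if manip.read_ft_force()[2]-f0[2]>3: break
snap("pl","scene",(60,90,260,240),4)
manip.gripper_to(.088); manip.dwell(.2); st("open")
go(C-.1*EY+[0,0,.06],25,.12); st("back")
snap("placed","scene",(60,90,260,240),4)
p,d=manip.camera("top");X=pts("top",d);H,S,V=cv2.split(cv2.cvtColor(p,cv2.COLOR_RGB2HSV))
v,u=np.mgrid[:384,:512]
m=((H<4)|(H>172))&(S>150)&(V>60)&(u>365)&(u<430)&(v>200)&(v<270)
q=X[m];r=q[q[:,2]>.076];print("cup rim z",np.percentile(r[:,2],[5,50,95]).round(4),((r.max(0)+r.min(0))/2).round(4))
```

```text
0.066 t 34.89 pos [ 0.4271 -0.3081  0.058 ] F [-0.6 -0.2 -0.6] w 0.0613
0.06 t 35.24 pos [ 0.4271 -0.3081  0.0518] F [ 0.1  0.4 -0.6] w 0.0608
0.058 t 35.49 pos [ 0.4271 -0.3081  0.05  ] F [-0.4 -0.3 -2. ] w 0.0613
0.0565 t 35.74 pos [ 0.4271 -0.3082  0.0485] F [ 0.2 -1.   0.3] w 0.0609
0.055 t 35.99 pos [ 0.4273 -0.3081  0.0481] F [-1.  -1.7  4.1] w 0.0612
open t 36.81 pos [ 0.4272 -0.3082  0.0471] F [-0.3  0.6  0.6] w 0.0883
back t 37.79 pos [ 0.4145 -0.4067  0.0522] F [ 0.8  0.7 -0.4] w 0.0879
cup rim z [0.0779 0.082  0.0881] [ 0.3857 -0.1549  0.7612]
```

View pics/placed.png

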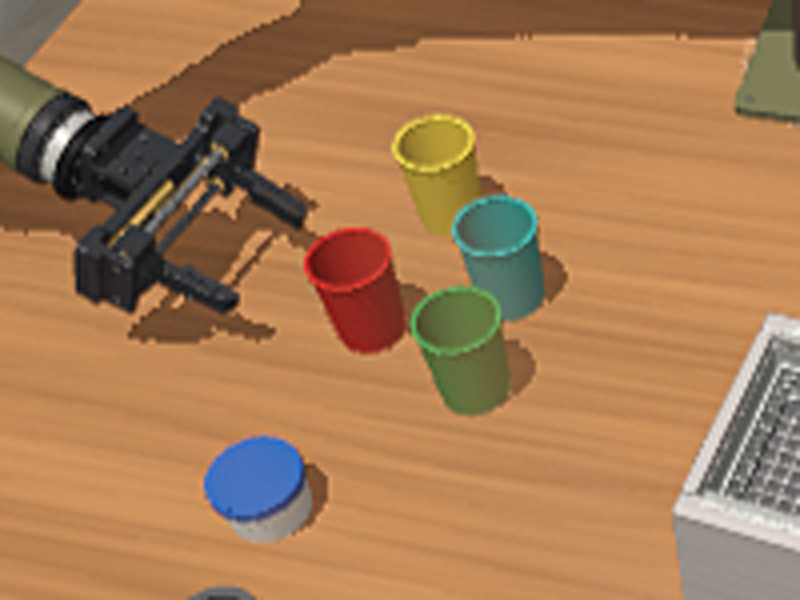

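Run:
```python
from h import *
p=np.array(manip.read_position())
manip.servo_line(list(p+[0,0,.25]),speed=.35)
h=np.array([.5744,.2795,.156])
manip.move_pose(*pose(h+[0,0,.09],YAW,90,0)); st("above"); print(np.round(manip.read_joint_pos(),1))
manip.servo_line(pose(h,YAW,90,0)[0],speed=.15)
manip.gripper_to(0.); st("grip")
p=np.array(manip.read_position())
manip.servo_line(list(p-.172*EY),speed=.13); st("172")
for k in range(8):
    manip.servo_line(list(p-(.175+.0025*k)*EY),speed=.03); st(k)
    if np.linalg.norm(np.array(manip.read_ft_force()))>15: break
```

```text
above t 41.33 pos [0.5752 0.2779 0.227 ] F [-1.  -1.   0.2] w 0.0878
[-11.7  44.5 -34.9  87.1  28.4  57.6  28.2]
grip t 43.19 pos [0.5743 0.2792 0.1373] F [-1.  -0.9  0.4] w 0.0136
172 t 44.67 pos [0.553  0.1074 0.1373] F [ 4.6 -2.1 -3.7] w 0.0136
0 t 44.92 pos [0.5528 0.1057 0.1373] F [ 5.4 -0.9 -5.5] w 0.0132
1 t 45.17 pos [0.5526 0.1038 0.1373] F [ 6.4  1.2 -5.7] w 0.0134
2 t 45.42 pos [0.5523 0.1014 0.1373] F [ 5.7  0.5 -6.4] w 0.0137
3 t 45.67 pos [0.5522 0.1005 0.1373] F [ 5.8  3.  -7.4] w 0.0136
4 t 45.92 pos [0.5522 0.1005 0.1373] F [  6.7   6.8 -12.3] w 0.0135
```

Run:
```python
from h import *
manip.gripper_to(.06)
p=np.array(manip.read_position())
manip.servo_line(list(p+[0,0,.12]),speed=.2)
manip.move_j([72.811, 39.483, -11.15, 89.685, 9.013, 51.709, -12.324]); st("home")
snap("fin","top",None,1.5); snap("fin2","top",(120,130,290,230),4)
p,d=manip.camera("top");X=pts("top",d);H,S,V=cv2.split(cv2.cvtColor(p,cv2.COLOR_RGB2HSV))
v,u=np.mgrid[:384,:512]
m=((H<4)|(H>172))&(S>150)&(V>60)&(u>365)&(u<430)&(v>200)&(v<270)&(d>0)
q=X[m];r=q[(q[:,2]>.076)&(q[:,2]<.092)]
A=np.c_[2*r[:,:2],np.ones(len(r))];s=np.linalg.lstsq(A,(r[:,:2]**2).sum(1),rcond=None)[0];pl=np.linalg.lstsq(np.c_[r[:,:2],np.ones(len(r))],r[:,2],rcond=None)[0]
print("cup",s[:2],"rim z",np.median(r[:,2]),"slope",pl[:2])
L=(X-TM)@np.c_[EX,EY,[0,0,1]]
m=(X[...,2]>.150)&(X[...,2]<.18)&(V<70)&(abs(L[...,0])<.07)&(abs(L[...,1])<.25)
print("handle local",L[m].mean(0).round(4),m.sum())
```

```text
home t 50.19 pos [ 0.2063 -0.5899  0.2388] F [ 0.1 -0.2 -0.3] w 0.0598
cup [ 0.42453803 -0.32421513] rim z 0.08268765166867337 slope [-0.00023965  0.02870873]
handle local [-0.0023 -0.      0.0317] 161
```

View pics/fin.png

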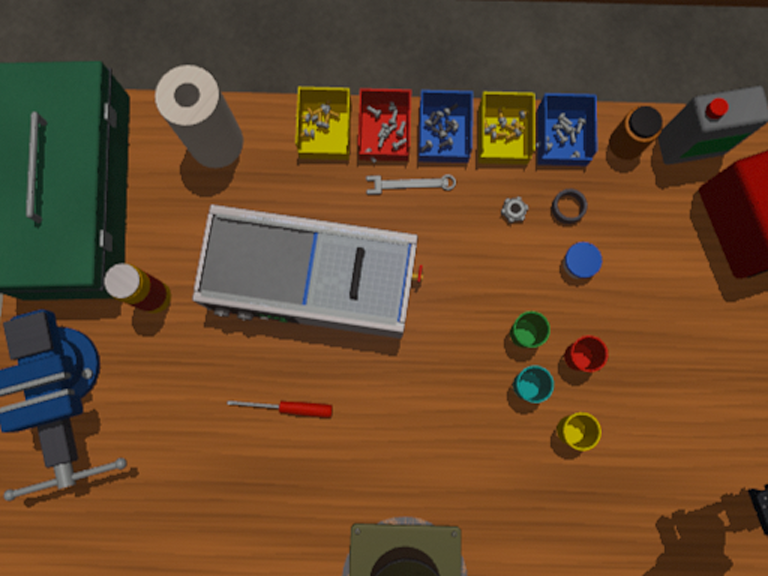

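View pics/fin2.png

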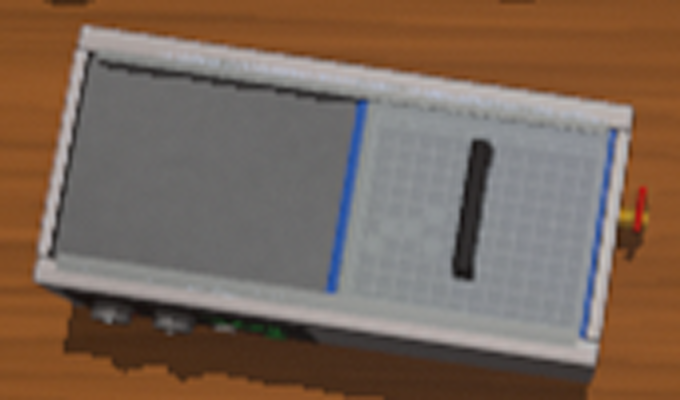

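The cover's blue edge, at crop (600,230), is up against the end wall. The red cup stands upright and empty at (587,354), and everything else is where it was. I'm handing the job in.

```bash
python3 -c "
from plant import manip
manip.finish_job(); print(manip.read_time_s())"
```

```text
the job is handed in; nothing more can be done
the job is handed in; nothing more can be done
```

I slid the cover fully back, poured the six balls into the basket with the cup's lip about 30 mm below the rim, and stood the cup back in its old place. I then shut the cover and handed the job in at about 50 s of the 72 s allowed. The hand-in reports no verdict, so these are my own last checks:

- **Balls:** with the cover still open, I counted all six on the basket floor from above, and the cup was empty. I did not count them again through the shut cover.
- **Cover:** it travelled 180 mm from stop to stop, and its blue edge lies against the end wall. The handle measured 3 mm off its expected place along the slide, which is within the calibration error.
- **Cup:** its rim is at about 83 mm, against 84 mm expected. The rim measured a tilt of 0.03 rad or less, and the cup stands about 1 mm from where I aimed it.
- **Other things:** the tub, cage, race, spray can, screwdriver, spanner and the other cups look unmoved in the pictures; I compared these by eye only. The arm is back at its start pose, clear of everything.

The two cameras disagreed by 2 to 4 mm on the cup's position, and by 5 to 9 mm in x on the handle's. I gripped the cup near the mean of the two views and placed the handle from the case outline, and both grips closed at about the expected widths. No check failed.

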